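# Fit the sliding lid to the little wooden box

### The job

The thin plywood lid lies flat on the raised work board. Press lightly on it and slide it towards the robot until its notched end overhangs the board's front edge far enough to be pinched, lift it off, and slide it plain end first into the grooves of the open wooden box until it is fully home against the box's back wall, then let go. Be gentle: do not press hard on the lid or ram it into the box, do not drop it on the bench, and leave the other things where they are.

Things in the scene. Friction and masses are not known exactly. Their poses are not given: they have to be found in the camera images.
- lid: Thin rectangular plywood lid, 112 (x) x 56 (y) x 3 (z) mm, about 20 g, loose, lying flat on the work board; origin at the centre of its underside. Its x axis runs from the notched end (-x, a dark thumb-notch mark painted 16 mm from that end) to the plain leading end (+x). It balances at its middle: it tips off the board if more than 56 mm overhangs.
- lid_tail (a point): Middle of the lower edge of the lid's notched (-x) end; axes as the lid. The lid is too thin to be gripped while flat on the board; fingertips pressed on its top with about 8 to 15 N draw it along, with less they tend to slip. Overhanging about 40 mm, it can be gripped from above by its two long sides, 14 mm from this end.
- workboard: Raised dark wooden work board fixed to the bench, its flat level top 50 mm above the bench, 240 (x) x 200 (y) mm; top board 18 mm thick on two battens. Origin on the bench; front edge (facing the robot) at x = -100 mm, rear edge at x = +140 mm, sides at y = +-100 mm of its frame. Two bystanders lie at the rear of its top (x above +75 mm).
- board_edge (a point): Middle of the work board's top front edge; axes as the board (x points from the edge back over the board).
- box: Light wooden sliding-lid box without its lid, fixed to the bench, 120 (x) x 80 (y) x 65 (z) mm; origin at the centre of its underside, open end towards the robot (-x), low front wall (50 mm). The lid lies on ledges 50 mm high, in grooves along x, 6 mm high (z 50 to 56 mm) and 59.4 mm wide, under lips with top at 65 mm, and stops at the back wall (inner face x = +50 mm).
- box_home (a point): Where the lid's origin is when it is fully home: x = -6 mm, y = 0, z = 50 mm in the box's frame; axes as the box. The lid's notched end then stands 2 mm proud of the box's front.
- box_front (a point): Middle of the top of the box's low front wall, on its outer face (x = -60 mm, z = 50 mm of the box's frame). The groove mouths, from here to 15 mm further in, are slightly flared to the sides and upwards.
- sanding_block: Bystander: cork block 35 x 75 x 25 mm at the rear of the work board; origin at the centre of its underside.
- offcut: Bystander: wooden offcut 30 x 50 x 18 mm at the rear of the work board; origin at the centre of its underside.
- wood_block: Bystander: wooden block 50 x 35 x 20 mm on the bench between board and box, towards the robot; origin at the centre of its underside.
- glue: Bystander: glue jar, 64 mm across, 100 mm tall, on the bench to the right; origin at the centre of its underside.
- hammer: Bystander: hammer lying on the bench to the left.
- driver: Bystander: screwdriver lying on the bench to the right.
There are look-alikes about, which are no part of the job. Of the things like the lid, leave any that is blue; of the rest the smaller one is meant. What is shaped like the box but yellow is not meant.

How it is judged:
On the way, in this order (a step that is already met when the one before it is completed fails the run):
1. the lid lies flat on the board with its notched end at least 25 mm out over the front edge (x of lid_tail in the frame of board_edge below -0.025 m and z of lid_tail in the frame of board_edge between -0.004 and 0.004 m and angle between lid's own z axis and vertical below 0.06 rad), for 0.2 s.
2. the lid is pinched by the fingers and lifted clear of the board (z of lid in the frame of board_edge above 0.015 m and contact force between lid and workboard below 0.05 N and contact force between lid and the fingers above 1 N), for 0.2 s.
At the end, for the whole second after the job is handed in: The lid lies at rest on the ledges in both grooves of the box, plain end against the back wall: within 3 mm of fully home along and across the box, 4 mm in height and 0.08 rad in line with it, notched end to the front, released (x of lid in the frame of box_home between -0.003 and 0.003 m and y of lid in the frame of box_home between -0.003 and 0.003 m and z of lid in the frame of box_home between -0.003 and 0.004 m and angle between the x axis of lid and the x axis of box, either way round below 0.08 rad and x of lid_tail in the frame of box_home below 0 m and linear speed of lid below 0.01 m/s); the robot touches nothing.
It fails at once if the lid is pressed on the board with more than 30 N (contact force between lid and workboard above 30 N).
It fails at once if the lid is rammed into or pressed on the box with more than 30 N (contact force between lid and box above 30 N).
It fails at once if the lid falls from the board or is dropped on the bench (height (world z) of lid below 0.03 m).
It fails at once if a bystander is moved by more than 20 mm (distance of any of sanding_block, offcut, wood_block, glue, hammer, driver from where it was at the start of the episode above 0.02 m).
It also fails if it takes over 72 s, if anything falls off the work surface, if the arm or the gripper's body presses on something with over 40 N, if the wrist force passes 120 N, or if a joint passes its speed limit or range.

### The arm

A 6-joint arm with a two-finger parallel gripper is mounted at the origin on the work surface. World frame = base frame: x ahead of the robot, y to its left, z up, the work surface at z = 0. Lengths are in m, angles in rad, forces in N, time in s.
With the tool pointing down it reaches from about 0.35 to 0.95 m from the base axis. Payload 17.4 kg.
Tool frame: the origin (TCP) lies midway between the tips of the shut fingers; the grasp point (between the pads) lies 19 mm behind it; y points along the fingers, x is the direction in which the jaws open and shut, and the axes are right-handed (so a half turn about y gives the same grasp; the last joint's range is limited). The gripper opens to 93 mm and grips with 3 to 60 N. Pads are 15 mm wide; open, the fingers measure 128 mm over their backs; the gripper's body (75 mm by 188 mm) begins 65 mm behind the grasp point.
Start: joints at [-1.276, 0.116, 1.442, -0, 1.584, -0.038], TCP at [0.221, -0.638, 0.219] pointing down, gripper open.
Joint ranges: [-2.83, 2.83], [-0.83, 2.19], [0.07, 2.5], [-1.14, 4.28], [0.01, 3], [-2.97, 2.97]. Speed limits (rad/s): [1.89, 1.89, 2.22, 3.14, 3.14, 3.14].

### API

Orientations are given as a unit quaternion [w, x, y, z].
In Python, from cell import telemetry, vision, close_job gives the robot as it stands. The module is installed in compiled form; this text tells all that it offers.
- The arm moves only by the tool jog_arm, never from a script. Its argument "steps" is a list of rows, each a list of 7 numbers: the shift along the tool's x, y, z as a fraction of full scale, then the turn, a rotation vector about the tool's x, y, z as a fraction of full scale, then the opening, from 0 (shut) to 1 (fully open). In form: [[dx, dy, dz, ax, ay, az, jaw], ...]. A call has exactly 5 rows; each row is the pose to reach, as a shift and turn from the pose measured when the call began, along the tool's axes at that moment; what a row does not reach only later rows make up. Full scale, the value 1, is 200 mm for a shift and pi/2 rad for a turn. A row lasts 1/8 s, in which the tool goes at most 62.5 mm and 10.7 degrees, less where a joint would pass 70% of its speed; a pose out of reach is approached as far as the arm can. A call with a number of a shift or a turn outside -1 to 1 is refused whole. A call with a gripper value outside its range is refused whole. The fingers move at their own pace and stop on an object; the grip force is fixed at half the most. Time passes only in rows, so rows that repeat a pose let the fingers close, or fill a call up. It gives the time, the measured TCP pose, the force and the opening at its end, in the units of the state.
- telemetry.sense(): the state, without advancing time (a new reading comes with each control period).
- vision.read_camera(name): name is "scene" or "top" or "wrist"; returns (picture, depth): 420x560x3 uint8, blue, green, red; 420x560 float32, m along the optical axis (not along the pixel's ray), 0 where there is no reading.
- vision.camera_params(name): a dict with "camera_matrix" (3x3 intrinsics, pixels), "rvec" (rotation vector, rad) and "tvec" (3), from world to camera coordinates, as OpenCV has them; the wrist camera has in their place "T_tool_cam" (4x4, takes a point from camera to tool coordinates, whose origin is the TCP and whose axes are the tool frame's). Camera axes: x right, y down, z forward; pixel columns grow to the right and rows downward; lengths in m; the calibration is good to about 2 mm. A picture is of the moment at which its call begins: read the wrist's pose just before it. camera_params takes no time and is no camera call.
- close_job(): hands the job in, once; it reports no verdict.
Trained networks look in the newest picture that a camera, given by its name, has taken for a name from the list of things; names that differ only in an ending like _2 or _b are one class to them, and where a whole thing is asked for, a point or a joint stands for the part that bears it (a point fixed in the world has none). Each returns a list of dicts, best first, with "score" (0 to 1); they miss things now and then, are a little off and sometimes report something else, mostly with a low value. They report only what shows in the picture. A call takes as long as a camera call. They do not tell look-alikes from the thing itself.
- vision.spot_in(label, camera): "bbox" ([left, top, width, height] in pixels, round what is visible of it).
The state is a dict: "t": time; "joints": joint angles; "qd": joint speeds; "tau": joint torques, N m; "tcp_pos": TCP position; "ee_rot": TCP orientation; "ft_force": force on the tool from outside, world axes, zero at the start; "moment": the same for the moment, N m; "opening": finger opening in m.
Only numpy, scipy, OpenCV 4.12 (cv2) and the standard library are available. Lean on these libraries where they do the work, as an engineer would, in place of code of your own. Each camera call takes 0.05 s, during which the arm holds its last target. There are 200 camera calls.

## Working session

There is one attempt and no reset: what is moved stays moved. The work goes in short steps, Python scripts to look and compute and a tool call to move; the robot and the scene stay as the last step left them, time stands still between calls to the robot, and variables do not carry over. Pictures are saved under pics/ and viewed, about 8 in all and at most 12, crops included, and the job is handed in when it is done.

Besides the shell and the picture viewer there is one more tool, called after "Call:" as name(argument=value, ...) on one line, values as JSON. jog_arm: Moves the arm, as the interface text tells. Shift numbers are shares of 200 mm and turn numbers shares of pi/2 rad, none past 1 either way. Its arguments: {"type":"object","properties":{"steps":{"type":"array"}},"required":["steps"]}

```bash
mkdir -p pics; cat > h.py <<'E'
import numpy as np, cv2
from scipy.spatial.transform import Rotation as R
from cell import telemetry, vision, close_job
def cam(name):
    s=telemetry.sense(); im,d=vision.read_camera(name); p=vision.camera_params(name)
    K=np.array(p["camera_matrix"])
    if name=="wrist":
        T=np.array(p["T_tool_cam"]); q=s["ee_rot"]
        W=np.eye(4); W[:3,:3]=R.from_quat([q[1],q[2],q[3],q[0]]).as_matrix(); W[:3,3]=s["tcp_pos"]; M=W@T
    else:
        Rm=cv2.Rodrigues(np.array(p["rvec"],float))[0]; M=np.eye(4); M[:3,:3]=Rm.T; M[:3,3]=-Rm.T@np.array(p["tvec"]).ravel()
    return im,d,K,M
def cloud(d,K,M):
    v,u=np.mgrid[:d.shape[0],:d.shape[1]]
    P=np.stack([(u-K[0,2])/K[0,0]*d,(v-K[1,2])/K[1,1]*d,d],-1)@M[:3,:3].T+M[:3,3]
    P[d<=0]=np.nan; return P
def ray(u,v,K,M,z):
    r=M[:3,:3]@np.array([(u-K[0,2])/K[0,0],(v-K[1,2])/K[1,1],1]); return M[:3,3]+r*(z-M[2,3])/r[2]
E
python3 - <<'E'
from h import *
s=telemetry.sense(); print(s)
for n in("top","scene"):
    im,d,K,M=cam(n); cv2.imwrite(f"pics/{n}0.png",im); np.savez(f"{n}0.npz",im=im,d=d,K=K,M=M)
    print(n,M[:3,3],K[0,0])
    for l in("lid","box","workboard"):
        print(l,[(np.round(x["score"],2),np.round(x["bbox"])) for x in vision.spot_in(l,n)])
print(vision.camera_params("wrist"))
E
```

```text
{'t': 0.0, 'joints': array([-1.27579615e+00,  1.16482811e-01,  1.44227399e+00, -1.76981216e-05,
        1.58401414e+00, -3.77969074e-02]), 'qd': array([ 1.57141106e-04, -2.15028098e-03,  7.44967259e-04,  5.45754707e-05,
        1.32846530e-03,  1.02360944e-03]), 'tau': array([-7.66935682e-04, -7.21265602e+01, -6.22615600e+01,  7.80853839e-02,
        2.37233512e-02, -9.30064175e-05]), 'tcp_pos': array([ 0.22044076, -0.63776404,  0.21790191]), 'ee_rot': array([ 0.57615896, -0.57566015,  0.41061171, -0.40994423]), 'ft_force': array([0.3032554 , 0.7165113 , 0.45177685]), 'moment': array([-0.04727002,  0.0412915 , -0.00270747]), 'opening': 0.0931348668330524}
top [ 0.4474433  -0.00915411  1.01173442] 411.00891564569207
lid [(np.float64(0.76), array([264., 166.,  51.,  38.])), (np.float64(0.63), array([189., 256.,  41.,  66.])), (np.float64(0.62), array([184., 154.,  28.,  48.]))]
box [(np.float64(0.89), array([326., 136.,  45.,  54.])), (np.float64(0.72), array([168., 119.,  26.,  18.])), (np.float64(0.57), array([333., 268.,  41.,  58.]))]
workboard [(np.float64(0.92), array([159., 113.
[... 243 characters left out ...]
 [(np.float64(0.79), array([246., 134.,  44.,  43.])), (np.float64(0.76), array([160., 191.,  62.,  57.]))]
workboard [(np.float64(0.84), array([237., 228., 148., 136.]))]
{'camera_matrix': array([[364.96728612,   0.        , 281.88425223],
       [  0.        , 364.96728612, 208.80406146],
       [  0.        ,   0.        ,   1.        ]]), 'T_tool_cam': array([[ 9.99999982e-01, -1.15999203e-04, -1.46845925e-04,
        -6.19418964e-05],
       [ 1.14468603e-04, -2.41611410e-01,  9.70373080e-01,
        -1.65212316e-01],
       [-1.48042155e-04, -9.70373079e-01, -2.41611392e-01,
         6.64939879e-02],
       [ 0.00000000e+00,  0.00000000e+00,  0.00000000e+00,
         1.00000000e+00]])}
```

```bash
python3 - <<'E'
import cv2
im=cv2.imread("pics/top0.png"); cv2.imwrite("pics/topc.png",cv2.resize(im[95:345,130:400],None,fx=2.4,fy=2.4,interpolation=cv2.INTER_CUBIC))
E
```

```text
(no output)
```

View pics/topc.png

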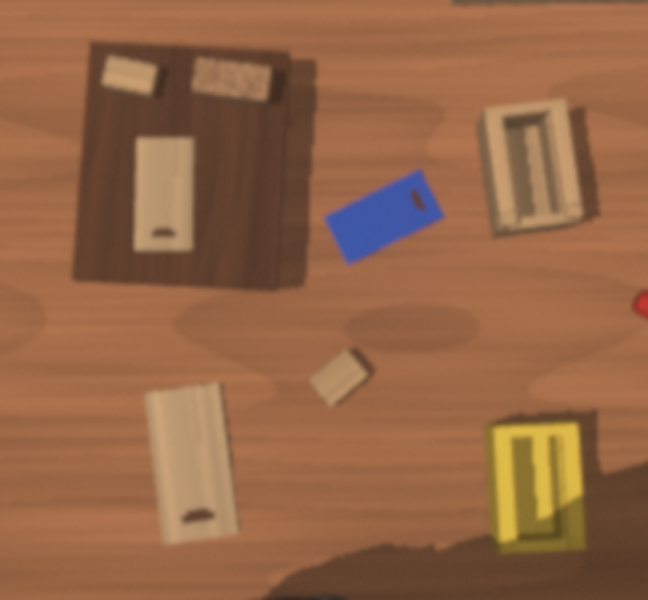

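View pics/scene0.png

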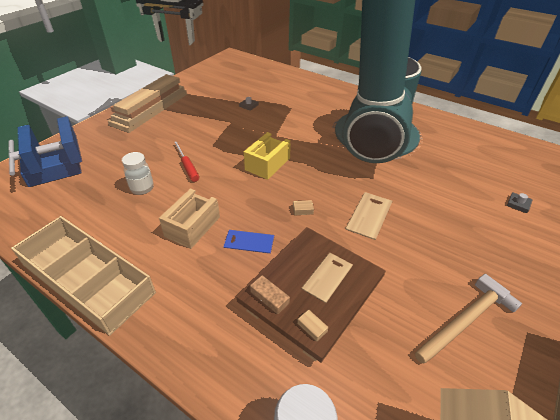

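Top crop (2.4×, offset 130,95): there are three lid-like things. The plywood lid on the board is at crop (164,195), full pixel about (198,176), with its notch towards the robot. The blue one is at full pixel (290,185), and a larger plywood one lies on the bench at (209,288). I choose the one on the board: it isn't blue and it's the smaller of the other two. The box is the natural wooden one at (351,164); the yellow one at (353,297) isn't meant.

```bash
python3 - <<'E'
from h import *
z=np.load("top0.npz"); im,d,K,M=z["im"],z["d"],z["K"],z["M"]
P=cloud(d,K,M); hsv=cv2.cvtColor(im,cv2.COLOR_BGR2HSV)
def rect(mask,z,name):
    c=max(cv2.findContours(mask.astype(np.uint8),0,2)[0],key=cv2.contourArea)
    (cx,cy),wh,a=cv2.minAreaRect(c)
    b=cv2.boxPoints(((cx,cy),(wh[0]+1,wh[1]+1),a)); W=np.array([ray(u,v,K,M,z)[:2] for u,v in b])
    print(name,"px",(round(cx),round(cy)),"ctr",W.mean(0).round(4),"sides",np.linalg.norm(np.diff(W,axis=0),axis=1).round(4),"\n",W.round(4).tolist())
Z=P[...,2]
print("pix size",0.95/K[0,0])
for n,(u,v) in dict(lid=(198,170),board=(175,190),box=(330,160),big=(209,288)).items(): print(n,P[v-2:v+3,u-2:u+3].reshape(-1,3).mean(0).round(4))
lid=np.zeros(Z.shape,bool); lid[148:206,178:216]=True
lid&=im.max(2)>110; rect(lid,.053,"lid")
big=np.zeros(Z.shape,bool); big[110:220,155:256]=True; rect(big&(Z>.035),.05,"board")
bx=np.zeros(Z.shape,bool); bx[125:200,320:385]=True; rect(bx&(Z>.04),.065,"boxtop")
cv2.imwrite("pics/lidclose.png",cv2.resize(np.hstack([im[105:225,150:260],im[130:250,300:410] if 0 else im[105:225,300:410]]),None,fx=3.5,fy=3.5,interpolation=cv2.INTER_CUBIC))
E
```

```text
pix size 0.0023113853832283826
lid [0.6426 0.1617 0.0525]
board [0.5958 0.2159 0.0506]
box [ 0.6718 -0.1571  0.0138]
big [0.3627 0.1425 0.0043]
lid px (198, 176) ctr [0.6297 0.1615] sides [0.064  0.1196 0.0633] 
 [[0.6898, 0.1937], [0.6891, 0.1298], [0.5695, 0.1296], [0.5703, 0.1929]]
board px (205, 164) ctr [0.6586 0.1458] sides [0.2445 0.2078 0.2446] 
 [[0.5435, 0.2535], [0.7878, 0.243], [0.7736, 0.0357], [0.5295, 0.051]]
boxtop px (351, 164) ctr [ 0.651  -0.1985] sides [0.0883 0.1262 0.0872] 
 [[0.7081, -0.1482], [0.7192, -0.2358], [0.5937, -0.2482], [0.5829, -0.1617]]
```

View pics/lidclose.png

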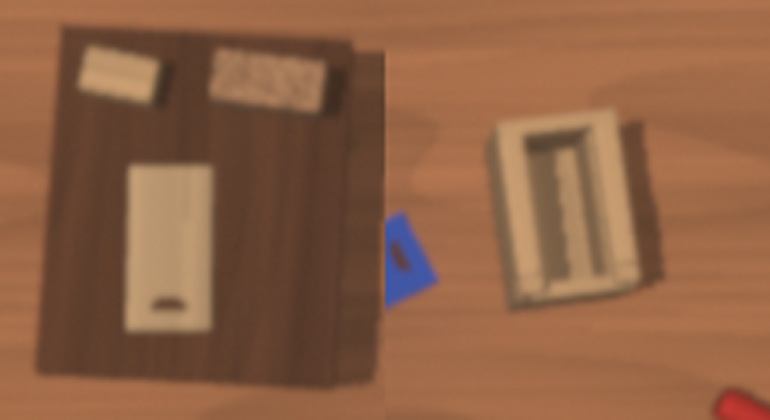

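Close crop: the chosen lid lies square on the board, its notch mark at crop (168,303) facing the robot. The box's low front wall also faces the robot. Measured sizes come out about 7 mm too large all round from pixel blur, so the centres still hold. Next is a move helper.

```bash
cat >> h.py <<'E'
def pose():
    s=telemetry.sense(); q=s["ee_rot"]; return s,R.from_quat([q[1],q[2],q[3],q[0]]),np.array(s["tcp_pos"])
def go(p,yaw,say=True):
    """fractions to reach TCP p, tool y down, tool x = world y turned by yaw (tool z towards robot)"""
    s,r,t=pose(); c,sn=np.cos(yaw),np.sin(yaw)
    G=R.from_matrix(np.array([[-sn,0,-c],[c,0,-sn],[0,-1,0]]))
    rv=(r.inv()*G).as_rotvec()/(np.pi/2); sh=r.inv().apply(np.array(p)-t)/.2
    print("t%.2f"%s["t"],"tcp",t.round(4),"F",np.round(s["ft_force"],1),"open %.4f"%s["opening"],"shift",sh.round(4),"turn",rv.round(4))
E
python3 - <<'E'
from h import *
print(pose()[1].as_matrix().round(2))
go([.645,.1615,.2],0); go([.645,.1615,.2],np.pi)
E
```

```text
[[ 0.33 -0.    0.95]
 [-0.95  0.    0.33]
 [-0.   -1.    0.  ]]
t0.40 tcp [ 0.2205 -0.6379  0.2185] F [ 0.4 -0.1  0.1] open 0.0926 shift [-3.0846  0.0933  3.3118] turn [-2.0000e-04 -1.7882e+00 -0.0000e+00]
t0.40 tcp [ 0.2205 -0.6379  0.2185] F [ 0.4 -0.1  0.1] open 0.0926 shift [-3.0846  0.0933  3.3118] turn [ 0.000e+00  2.118e-01 -1.000e-04]
```

Call:
jog_arm(steps=[[-0.77,0.02,0.83,0,0,0,0],[-0.77,0.02,0.83,0,0,0,0],[-0.77,0.02,0.83,0,0,0,0],[-0.77,0.02,0.83,0,0,0,0],[-0.77,0.02,0.83,0,0,0,0]])

```text
t: 1.02
tcp_pos: [0.3282, -0.4364, 0.2151]
ee_rot: [-0.576, 0.576, -0.409, 0.41]
ft_force: [0.1, -0.7, 0.1]
opening: 0.0477
```

Call:
jog_arm(steps=[[-0.77,0,0.83,0,0,0,0],[-0.77,0,0.83,0,0,0,0],[-0.77,0,0.83,0,0,0,0],[-0.77,0,0.83,0,0,0,0],[-0.77,0,0.83,0,0,0,0]])

```text
t: 1.65
tcp_pos: [0.4351, -0.2352, 0.2153]
ee_rot: [0.577, -0.577, 0.408, -0.409]
ft_force: [-0.5, -0.1, -0.4]
opening: 0.0013
```

Call:
jog_arm(steps=[[-0.77,0,0.83,0,0,0,0],[-0.77,0,0.83,0,0,0,0],[-0.77,0,0.83,0,0,0,0],[-0.77,0,0.83,0,0,0,0],[-0.77,0,0.83,0,0,0,0]])

```text
t: 2.28
tcp_pos: [0.5415, -0.0344, 0.2147]
ee_rot: [-0.577, 0.578, -0.408, 0.408]
ft_force: [-0.0, -0.6, 0.6]
opening: 0.0002
```

```bash
sed -i 's/    s,r,t=pose(); c,sn/    yaw+=np.pi; s,r,t=pose(); c,sn/' h.py; python3 -c "
from h import *
go([.645,.1615,.2],0)"
```

```text
t2.27 tcp [ 0.5415 -0.0344  0.2147] F [-0.  -0.6  0.6] open 0.0002 shift [-0.7506  0.0729  0.8148] turn [-0.      0.2165  0.0005]
```

Call:
jog_arm(steps=[[-0.75,0.073,0.815,0,0.2165,0,0],[-0.75,0.073,0.815,0,0.2165,0,0],[-0.75,0.073,0.815,0,0.2165,0,0],[-0.75,0.073,0.815,0,0.2165,0,0],[-0.75,0.073,0.815,0,0.2165,0,0]])

```text
t: 2.9
tcp_pos: [0.6461, 0.161, 0.1988]
ee_rot: [-0.499, 0.501, -0.5, 0.5]
ft_force: [0.3, 0.6, 0.4]
opening: 0.0001
```

```bash
python3 - <<'E'
from h import *
im,d,K,M=cam("wrist"); cv2.imwrite("pics/w1.png",im); np.savez("w1.npz",im=im,d=d,K=K,M=M)
go([.645,.1615,.065],0)
E
```

```text
t2.95 tcp [0.6457 0.1599 0.1993] F [-0.4  0.2 -0.6] open 0.0004 shift [-0.0088  0.6714 -0.0029] turn [ 0.0006 -0.0002  0.0009]
```

View pics/w1.png

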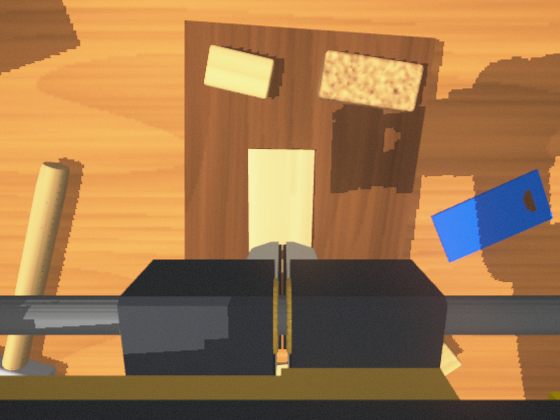

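The wrist view shows the lid's plain end at row 150, its sides at columns 248 and 314, and the fingertips at (282,245) in line with the lid.

```bash
python3 - <<'E'
from h import *
z=np.load("w1.npz"); K,M,d=z["K"],z["M"],z["d"]
for u,v in[(248,149.5),(314,149.5),(248.5,240),(314,240)]: print("lid",ray(u,v,K,M,.053).round(4))
P=cloud(d,K,M); print(P[170:200,260:300].reshape(-1,3).mean(0), P[170:230,200:230].reshape(-1,3).mean(0), P[150,280])
E
```

```text
lid [0.6865 0.1895 0.053 ]
lid [0.6865 0.1338 0.053 ]
lid [0.6061 0.1909 0.053 ]
lid [0.6061 0.1321 0.053 ]
[nan nan nan] [nan nan nan] [0.6860172  0.16252365 0.05196544]
```

Call:
jog_arm(steps=[[-0.009,0.3,-0.003,0,0,0,0],[-0.009,0.5,-0.003,0,0,0,0],[-0.009,0.6,-0.003,0,0,0,0],[-0.009,0.65,-0.003,0,0,0,0],[-0.009,0.65,-0.003,0,0,0,0]])

```text
t: 3.58
tcp_pos: [0.6454, 0.1611, 0.07]
ee_rot: [-0.499, 0.5, -0.5, 0.501]
ft_force: [-0.2, 1.2, 1.3]
opening: 0.0004
```

Call:
jog_arm(steps=[[0,0.04,0,0,0,0,0],[0,0.06,0,0,0,0,0],[0,0.07,0,0,0,0,0],[0,0.075,0,0,0,0,0],[0,0.075,0,0,0,0,0]])

```text
t: 4.2
tcp_pos: [0.6454, 0.1611, 0.0551]
ee_rot: [-0.499, 0.5, -0.5, 0.501]
ft_force: [-0.2, 0.0, -0.0]
opening: 0.0003
```

Call:
jog_arm(steps=[[0,0.0025,0,0,0,0,0],[0,0.005,0,0,0,0,0],[0,0.0075,0,0,0,0,0],[0,0.01,0,0,0,0,0],[0,0.01,0,0,0,0,0]])

```text
t: 4.82
tcp_pos: [0.6454, 0.1611, 0.0533]
ee_rot: [-0.499, 0.5, -0.5, 0.501]
ft_force: [-0.3, 0.1, 1.9]
opening: 0.0006
```

Call:
jog_arm(steps=[[0,0.001,0,0,0,0,0],[0,0.002,0,0,0,0,0],[0,0.0025,0,0,0,0,0],[0,0.0025,0,0,0,0,0],[0,0.0025,0,0,0,0,0]])

```text
t: 5.45
tcp_pos: [0.6454, 0.1611, 0.0533]
ee_rot: [-0.5, 0.5, -0.5, 0.501]
ft_force: [-3.3, -1.2, 7.1]
opening: 0.0007
```

Call:
jog_arm(steps=[[0,0.0038,0,0,0,0,0],[0,0.0038,-0.01,0,0,0,0],[0,0.0038,-0.02,0,0,0,0],[0,0.0038,-0.035,0,0,0,0],[0,0.0038,-0.05,0,0,0,0]])

```text
t: 6.08
tcp_pos: [0.6362, 0.1612, 0.0533]
ee_rot: [-0.5, 0.499, -0.499, 0.501]
ft_force: [3.3, 0.2, 5.1]
opening: 0.0006
```

Call:
jog_arm(steps=[[0,0.006,0,0,0,0,0],[0,0.006,-0.01,0,0,0,0],[0,0.006,-0.025,0,0,0,0],[0,0.006,-0.04,0,0,0,0],[0,0.006,-0.055,0,0,0,0]])

```text
t: 6.7
tcp_pos: [0.6263, 0.1613, 0.0533]
ee_rot: [-0.501, 0.498, -0.499, 0.502]
ft_force: [5.8, -0.5, 8.1]
opening: 0.0005
```

```bash
python3 - <<'E'
from h import *
im,d,K,M=cam("wrist"); cv2.imwrite("pics/w2.png",im)
lid=im[:245,200:360,0].astype(int) # blue channel: lid bright vs board
row=im[:, 281]; 
g=cv2.cvtColor(im,cv2.COLOR_BGR2GRAY); col=g[60:245,270:292].mean(1); v=60+np.argmax(np.diff(col)); print("end row",v, ray(281,v+.5,K,M,.053))
r=g[v+5:v+25].mean(0)[200:360]; dd=np.diff(r); print(200+dd.argmax(),200+dd.argmin())
go([.6,.161,.0528],0)
E
```

```text
end row 173 [0.66815873 0.16178794 0.053     ]
219 341
t6.75 tcp [0.6261 0.1613 0.0533] F [4.1 0.9 6.2] open 0.0004 shift [ 0.0017  0.0017 -0.1304] turn [-0.0036 -0.0005  0.0003]
```

The lid follows: its end moved 18.3 mm for 19.3 mm of tool travel. I'll carry on with slightly more pressure.

Call:
jog_arm(steps=[[0,0.007,-0.015,0,0,0,0],[0,0.007,-0.035,0,0,0,0],[0,0.007,-0.06,0,0,0,0],[0,0.007,-0.085,0,0,0,0],[0,0.007,-0.11,0,0,0,0]])

```text
t: 7.38
tcp_pos: [0.6055, 0.1615, 0.0533]
ee_rot: [-0.502, 0.497, -0.498, 0.503]
ft_force: [6.3, 0.1, 8.7]
opening: 0.0004
```

Call:
jog_arm(steps=[[0,0.007,-0.015,0,0,0,0],[0,0.007,-0.035,0,0,0,0],[0,0.007,-0.06,0,0,0,0],[0,0.007,-0.085,0,0,0,0],[0,0.007,-0.11,0,0,0,0]])

```text
t: 8.0
tcp_pos: [0.5849, 0.1618, 0.0533]
ee_rot: [-0.504, 0.496, -0.497, 0.504]
ft_force: [8.0, -0.1, 9.5]
opening: 0.0005
```

```bash
cat > m.py <<'E'
from h import *
im,d,K,M=cam("wrist")
g=cv2.cvtColor(im,cv2.COLOR_BGR2GRAY); col=g[60:245,270:292].mean(1); v=60+np.argmax(np.diff(col)); print("end row",v, ray(281,v+.5,K,M,.053))
go([.57,.161,.0528],0)
E
python3 m.py
```

```text
end row 173 [0.62669906 0.16219528 0.053     ]
t8.05 tcp [0.5845 0.1617 0.0532] F [4.2 0.8 9.3] open 0.0005 shift [ 0.0037  0.0012 -0.0726] turn [-0.0089 -0.0006 -0.0006]
```

Call:
jog_arm(steps=[[0,0.006,-0.015,0,0,0,0],[0,0.006,-0.035,0,0,0,0],[0,0.006,-0.055,0,0,0,0],[0,0.006,-0.073,0,0,0,0],[0,0.006,-0.073,0,0,0,0]])

```text
t: 8.68
tcp_pos: [0.571, 0.1619, 0.0533]
ee_rot: [0.505, -0.495, 0.496, -0.504]
ft_force: [3.8, -0.4, 10.5]
opening: 0.0005
```

```bash
python3 m.py
```

```text
end row 173 [0.61275973 0.16239761 0.053     ]
t8.72 tcp [0.571  0.1619 0.0533] F [ 1.2  0.  10.5] open 0.0008 shift [ 0.0047  0.0023 -0.005 ] turn [-0.011  -0.0006 -0.0009]
```

Call:
jog_arm(steps=[[0,-0.02,0,0,0,0,0],[0,-0.1,0,0.011,0,0,0],[0,-0.35,-0.2,0.011,0,0,0],[0,-0.6,-0.5,0.011,0,0,0.9],[0,-0.7,-0.7,0.011,0,0,0.9]])

```text
t: 9.35
tcp_pos: [0.4272, 0.1617, 0.1931]
ee_rot: [0.509, -0.49, 0.492, -0.509]
ft_force: [0.5, 0.6, 0.8]
opening: 0.0158
```

```bash
python3 - <<'E'
from h import *
im,d,K,M=cam("wrist"); cv2.imwrite("pics/w3.png",im); np.savez("w3.npz",im=im,d=d,K=K,M=M)
go([.515,.162,.1],0)
E
```

```text
t9.40 tcp [0.4238 0.162  0.1979] F [2.1 0.6 6.5] open 0.0198 shift [0.0019 0.5077 0.4355] turn [-0.0262 -0.0004 -0.0026]
```

View pics/w3.png

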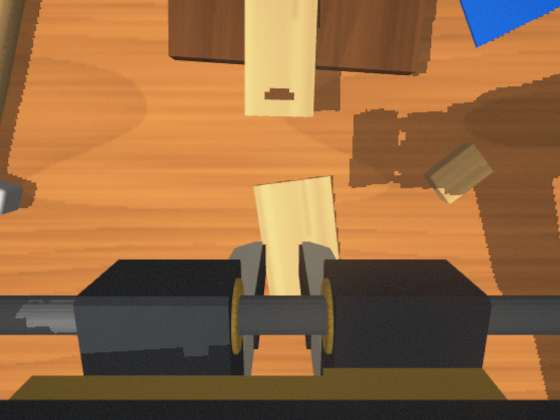

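The lid overhangs: its notched end is at row 116, columns 246–313, and the board's front edge at about row 63.

```bash
python3 - <<'E'
from h import *
z=np.load("w3.npz"); K,M=z["K"],z["M"]
for u,v in[(246,115.5),(313.5,117),(245.5,20),(317.5,20)]: print("lid",ray(u,v,K,M,.053).round(4))
for u,v in[(170,55),(415,72)]: print("edge",ray(u,v,K,M,.05).round(4))
E
```

```text
lid [0.5008 0.1913 0.053 ]
lid [0.4995 0.1361 0.053 ]
lid [0.5727 0.1901 0.053 ]
lid [0.5726 0.1342 0.053 ]
edge [0.5479 0.2513 0.05  ]
edge [0.5347 0.0547 0.05  ]
```

```bash
python3 -c "
from h import *
go([.514,.1635,.095],-.02)"
```

```text
t9.40 tcp [0.4238 0.162  0.1979] F [2.1 0.6 6.5] open 0.0198 shift [-0.0055  0.5325  0.4295] turn [-0.0262  0.0124 -0.0029]
```

Call:
jog_arm(steps=[[-0.005,0.05,0.43,-0.026,0.0125,-0.003,0.95],[-0.005,0.2,0.43,-0.026,0.0125,-0.003,0.95],[-0.005,0.4,0.43,-0.026,0.0125,-0.003,0.95],[-0.005,0.53,0.43,-0.026,0.0125,-0.003,0.95],[-0.005,0.53,0.43,-0.026,0.0125,-0.003,0.95]])

```text
t: 10.02
tcp_pos: [0.5132, 0.1631, 0.0943]
ee_rot: [0.494, -0.496, 0.505, -0.505]
ft_force: [-0.1, -0.5, 0.8]
opening: 0.0704
```

```bash
python3 -c "
from h import *
go([.514,.1635,.033],-.02)"
```

```text
t10.03 tcp [0.5132 0.1631 0.0943] F [-0.1 -0.5  0.8] open 0.0704 shift [-0.0021  0.3066  0.0048] turn [ 0.0014 -0.0002  0.0006]
```

Call:
jog_arm(steps=[[-0.002,0,0.005,0,0,0,0.95],[-0.002,0.02,0.005,0,0,0,0.95],[-0.002,0.15,0.005,0,0,0,0.95],[-0.002,0.27,0.005,0,0,0,0.95],[-0.002,0.307,0.005,0,0,0,0.95]])

```text
t: 10.65
tcp_pos: [0.5137, 0.1634, 0.0323]
ee_rot: [0.494, -0.496, 0.506, -0.505]
ft_force: [0.3, 0.8, 1.0]
opening: 0.0885
```

Call:
jog_arm(steps=[[0,0,0,0,0,0,0.7],[0,0,0,0,0,0,0.65],[0,0,0,0,0,0,0.62],[0,0,0,0,0,0,0.6],[0,0,0,0,0,0,0.59]])

```text
t: 11.28
tcp_pos: [0.5138, 0.1634, 0.0325]
ee_rot: [0.494, -0.496, 0.505, -0.505]
ft_force: [0.2, 0.3, 0.9]
opening: 0.0555
```

Call:
jog_arm(steps=[[0,0,0,0,0,0,0.5],[0,0,0,0,0,0,0.4],[0,0,0,0,0,0,0.3],[0,0,0,0,0,0,0.3],[0,0,0,0,0,0,0.3]])

```text
t: 11.9
tcp_pos: [0.5138, 0.1635, 0.0325]
ee_rot: [0.494, -0.496, 0.505, -0.505]
ft_force: [-0.8, 0.3, 0.8]
opening: 0.0549
```

Call:
jog_arm(steps=[[0,-0.02,0,0,0,0,0.3],[0,-0.06,0,0,0,0,0.3],[0,-0.1,0,0,0,0,0.3],[0,-0.15,0,0,0,0,0.3],[0,-0.2,0,0,0,0,0.3]])

```text
t: 12.52
tcp_pos: [0.514, 0.1635, 0.0734]
ee_rot: [0.494, -0.496, 0.505, -0.505]
ft_force: [1.0, -0.7, 0.2]
opening: 0.0553
```

Call:
jog_arm(steps=[[0,-0.05,0,0,0,0,0.3],[0,-0.1,0,0,0,0,0.3],[0,-0.15,0,0,0,0,0.3],[0,-0.2,0,0,0,0,0.3],[0,-0.2,0,0,0,0,0.3]])

```text
t: 13.15
tcp_pos: [0.5144, 0.1636, 0.1143]
ee_rot: [0.494, -0.495, 0.505, -0.505]
ft_force: [1.1, 0.4, -0.7]
opening: 0.0551
```

```bash
python3 - <<'E'
from h import *
im,d,K,M=cam("wrist"); cv2.imwrite("pics/w4.png",im); np.savez("w4.npz",im=im,d=d,K=K,M=M)
P=cloud(d,K,M); print(P[120:240:15,280].round(4)); 
go([.5,-.21,.14],.103)
E
```

```text
[[0.5802 0.1631 0.1342]
 [0.5744 0.1632 0.1333]
 [0.5686 0.1634 0.1336]
 [0.5626 0.1635 0.1327]
 [0.5566 0.1636 0.1334]
 [0.5503 0.1638 0.1329]
 [0.5441 0.1639 0.1334]
 [0.5377 0.164  0.1336]]
t13.20 tcp [0.5142 0.1636 0.1136] F [ 0.2  0.7 -0.5] open 0.0551 shift [ 1.869  -0.13   -0.0334] turn [ 0.0013 -0.0784  0.0005]
```

View pics/w4.png

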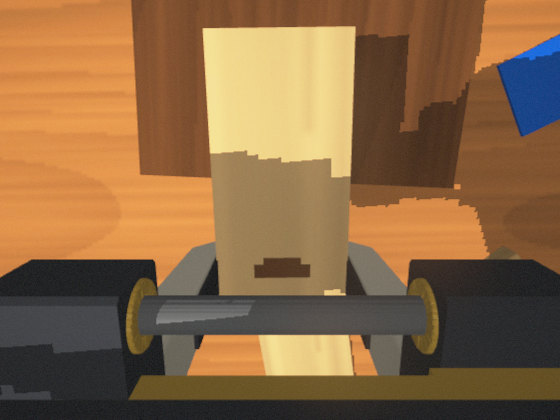

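The lid is held level with its top at z = TCP + 0.0197, the plain end at row ~28 and columns 204–354. Next I fly to a viewpoint beside the box so the held lid doesn't hide it.

Call:
jog_arm(steps=[[0,-0.15,0,0,0,0,0.3],[0.1,-0.3,0.02,0,0,0,0.3],[0.25,-0.45,0.03,0,0,0,0.3],[0.4,-0.6,0.05,0,0,0,0.3],[0.5,-0.65,0.07,0,0,0,0.3]])

```text
t: 13.82
tcp_pos: [0.5268, 0.0623, 0.2453]
ee_rot: [-0.495, 0.495, -0.505, 0.505]
ft_force: [0.1, -0.6, 0.1]
opening: 0.0554
```

Call:
jog_arm(steps=[[0.15,-0.03,0,0,0,0,0.3],[0.3,-0.03,0,0,0,0,0.3],[0.45,-0.03,0,0,0,0,0.3],[0.56,-0.03,0,0,0,0,0.3],[0.56,-0.03,0,0,0,0,0.3]])

```text
t: 14.45
tcp_pos: [0.5243, -0.0507, 0.2508]
ee_rot: [0.494, -0.495, 0.506, -0.506]
ft_force: [0.2, -0.4, -0.5]
opening: 0.0552
```

```bash
python3 - <<'E'
from h import *
import time
s=telemetry.sense()
im,d,K,M=cam("wrist"); cv2.imwrite("pics/w5.png",im); np.savez("w5.npz",im=im,d=d,K=K,M=M)
print(s["tcp_pos"],s["qd"].round(3),s["opening"])
P=cloud(d,K,M); print(P[120:240:30,280].round(4)); 
E
```

```text
[ 0.52428405 -0.05065615  0.25077574] [ 0.031 -0.002 -0.     0.006  0.003  0.025] 0.05521315226437459
[[ 0.59   -0.0513  0.2699]
 [ 0.5784 -0.051   0.2699]
 [ 0.5666 -0.0508  0.2708]
 [ 0.554  -0.0505  0.2702]]
```

View pics/w5.png

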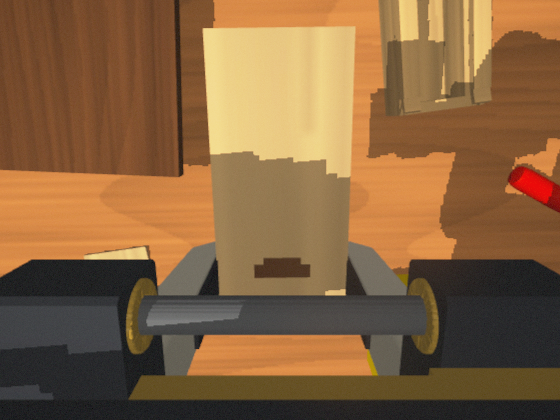

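The wrist view shows the box's front part at columns 385–492, rows 0–115, front wall at about row 105. I'll fit its lips from depth.

```bash
python3 - <<'E'
from h import *
z=np.load("w5.npz"); im,d,K,M=z["im"],z["d"],z["K"],z["M"]
P=cloud(d,K,M); Q=P[0:125,375:505].reshape(-1,3); Q=Q[np.isfinite(Q[:,2])]
h,e=np.histogram(Q[:,2],bins=np.arange(-.004,.08,.004)); print(dict(zip(e.round(3),h)))
L=Q[Q[:,2]>.06]
for x in np.arange(.60,.69,.01):
    s=L[abs(L[:,0]-x)<.005]; 
    if len(s)<4: continue
    y=np.sort(s[:,1]); g=np.diff(y).argmax(); print("x%.3f"%x,"right %.4f  gap %.4f %.4f  left %.4f"%(y[0],y[g],y[g+1],y[-1]),len(s))
print("lip minx",np.sort(L[:,0])[:4], "z",np.median(L[:,2]))
F=Q[(Q[:,2]>.044)&(Q[:,2]<.056)]; print("front",len(F),F.min(0),F.max(0))
c=im[0:130,365:510]; dd=(np.nan_to_num(P[0:130,365:510,2])/.07*255).clip(0,255).astype(np.uint8)
cv2.imwrite("pics/boxc.png",cv2.resize(np.hstack([c,cv2.applyColorMap(dd,2)]),None,fx=2.7,fy=4,interpolation=cv2.INTER_NEAREST))
E
```

```text
{np.float64(-0.004): np.int64(3680), np.float64(0.0): np.int64(933), np.float64(0.004): np.int64(2441), np.float64(0.008): np.int64(282), np.float64(0.012): np.int64(318), np.float64(0.016): np.int64(293), np.float64(0.02): np.int64(312), np.float64(0.024): np.int64(313), np.float64(0.028): np.int64(319), np.float64(0.032): np.int64(331), np.float64(0.036): np.int64(345), np.float64(0.04): np.int64(338), np.float64(0.044): np.int64(423), np.float64(0.048): np.int64(1159), np.float64(0.052): np.int64(217), np.float64(0.056): np.int64(376), np.float64(0.06): np.int64(2218), np.float64(0.064): np.int64(1876), np.float64(0.068): np.int64(0), np.float64(0.072): np.int64(0)}
x0.600 right -0.2453  gap -0.2294 -0.1808  left -0.1646 295
x0.610 right -0.2452  gap -0.2282 -0.1805  left -0.1632 419
x0.620 right -0.2444  gap -0.2267 -0.1788  left -0.1624 432
x0.630 right -0.2425  gap -0.2259 -0.1780  left -0.1615 445
x0.640 right -0.2415  gap -0.2247 -0.1771  left -0.1603 451
x0.650 right -0.2406  gap -0.2232 -0.1760  left -0.1588 458
x0.660 right -0.2393  gap -0.2228 -0.1746  left -0.1578 469
x0.670 right -0.2386  gap -0.2209 -0.1736  left -0.1567 484
x0.680 right -0.2372  gap -0.2206 -0.1721  left -0.1557 487
lip minx [0.59245796 0.59320213 0.59321554 0.59324434] z 0.06390557079636033
front 1799 [ 0.59070942 -0.2417729   0.04400179] [ 0.69323872 -0.15472357  0.0559871 ]
```

View pics/boxc.png

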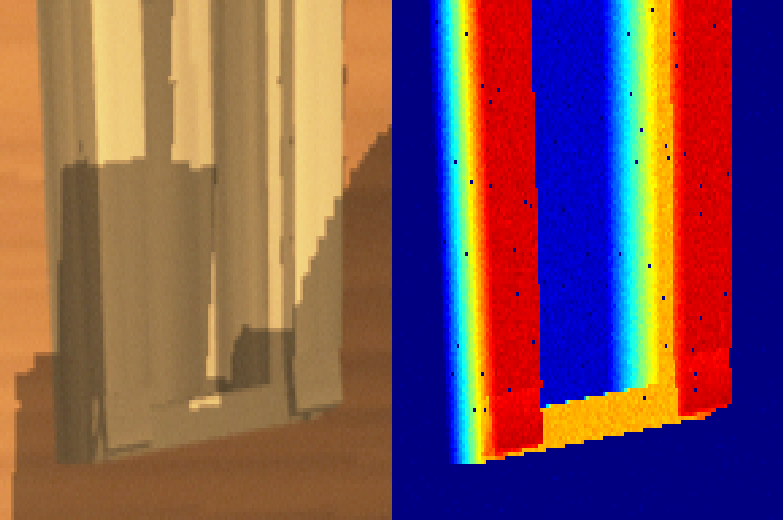

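```bash
cat > lid.py <<'E'
from h import *
def lidpose(im,K,M,zt):
    """lid yaw, plain end middle, from side edges and end edge of the held lid"""
    g=cv2.cvtColor(im,cv2.COLOR_BGR2HSV)[...,1].astype(float); g=cv2.GaussianBlur(g,(1,5),0)
    b=cv2.cvtColor(im,cv2.COLOR_BGR2GRAY).astype(float)
    A,B=[],[]
    for v in range(40,140,2):
        r=np.abs(np.diff(im[v].astype(float),axis=0)).sum(1)
        A.append(ray(195+r[195:225].argmax()+.5,v,K,M,zt)[:2]); B.append(ray(340+r[340:365].argmax()+.5,v,K,M,zt)[:2])
    E=[]
    for u in range(215,345,3):
        r=np.abs(np.diff(im[:,u].astype(float),axis=0)).sum(1); E.append(ray(u,15+r[15:45].argmax()+.5,K,M,zt)[:2])
    f=lambda S:np.median([(q[1]-p[1])/(q[0]-p[0]) for p,q in zip(S[:len(S)//2],S[len(S)//2:])])
    A,B,E=map(np.array,(A,B,E)); yaw=(f(A)+f(B))/2
    return f(A),f(B),np.median(A,0),np.median(B,0),np.median(E,0)
E
python3 - <<'E'
from lid import *
for n,z0 in(("w4",.1141),("w5",.2508)):
    z=np.load(n+".npz"); K,M=z["K"],z["M"]
    print(n,[np.round(x,4) for x in lidpose(z["im"],K,M,z0+.0202)])
im=np.load("w5.npz")["im"]
s,r,t=pose(); print(t, r.as_matrix().round(4).tolist()); u=np.array([np.cos(.11),np.sin(.11)])
go([.45,-.222,.25],.11)
E
```

```text
w4 [np.float64(-0.0082), np.float64(-0.0148), array([0.5921, 0.1911]), array([0.591 , 0.1351]), array([0.6132, 0.1626])]
w5 [np.float64(-0.0105), np.float64(-0.0174), array([ 0.602 , -0.0235]), array([ 0.6008, -0.0792]), array([ 0.623 , -0.0519])]
[ 0.52434731 -0.04986049  0.2509007 ] [[-0.0219, -0.0009, 0.9998], [-0.9998, -0.0006, -0.0219], [0.0007, -1.0, -0.0008]]
t14.50 tcp [ 0.5243 -0.0499  0.2509] F [ 0.3  0.3 -0.4] open 0.0549 shift [ 0.8686  0.0054 -0.3528] turn [ 0.0006 -0.084   0.0004]
```

```bash
python3 - <<'E'
from h import *
go([.5577,-.2099,.2],.103)
E
```

```text
t14.50 tcp [ 0.5243 -0.0499  0.2509] F [ 0.3  0.3 -0.4] open 0.0549 shift [0.7962 0.2549 0.1845] turn [ 0.0006 -0.0795  0.0004]
```

Call:
jog_arm(steps=[[0.15,0.05,0.035,0,-0.016,0,0.3],[0.35,0.11,0.08,0,-0.035,0,0.3],[0.55,0.17,0.12,0,-0.055,0,0.3],[0.72,0.23,0.165,0,-0.07,0,0.3],[0.796,0.255,0.1845,0,-0.0795,0,0.3]])

```text
t: 15.12
tcp_pos: [0.5579, -0.2103, 0.1988]
ee_rot: [-0.525, 0.526, -0.474, 0.473]
ft_force: [0.0, 0.2, -0.6]
opening: 0.055
```

```bash
python3 - <<'E'
from h import *
go([.5577,-.2099,.09],.103)
E
```

```text
t15.12 tcp [ 0.5579 -0.2103  0.1988] F [ 0.   0.2 -0.6] open 0.0550 shift [-0.0017  0.5439  0.0006] turn [ 0.0014  0.     -0.0002]
```

Call:
jog_arm(steps=[[0,0.1,0,0.001,0,0,0.3],[-0.001,0.25,0,0.001,0,0,0.3],[-0.002,0.4,0,0.001,0,0,0.3],[-0.002,0.5,0,0.001,0,0,0.3],[-0.002,0.54,0,0.001,0,0,0.3]])

```text
t: 15.75
tcp_pos: [0.5573, -0.2089, 0.0895]
ee_rot: [-0.525, 0.525, -0.474, 0.473]
ft_force: [0.3, -0.6, 0.1]
opening: 0.0549
```

```bash
python3 - <<'E'
from lid import *
print(pose()[2])
im,d,K,M=cam("wrist"); cv2.imwrite("pics/w6.png",im); np.savez("w6.npz",im=im,d=d,K=K,M=M)
print([np.round(x,4) for x in lidpose(im,K,M,pose()[2][2]+.0202)])
E
```

```text
[ 0.55726295 -0.20889242  0.08953062]
[np.float64(0.1149), np.float64(0.1094), array([ 0.6309, -0.1713]), array([ 0.6367, -0.2276]), array([ 0.6555, -0.1977])]
```

View pics/w6.png

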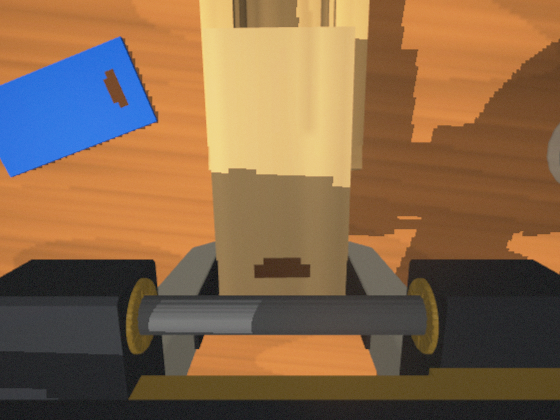

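```bash
python3 - <<'E'
from lid import *
z=np.load("w6.npz"); im,d,K,M=z["im"],z["d"],z["K"],z["M"]
u=np.array([np.cos(.11),np.sin(.11)]); n=np.array([-u[1],u[0]])
t=np.array([.5573,-.2089])
P=cloud(d,K,M)
for v in range(3,24,4):
    Z=P[v,:,2]; m=np.where((Z>.059)&(Z<.072))[0]; m=m[(m>180)&(m<390)]; g=np.diff(m).argmax()
    C=[ray(c,v,K,M,.065)[:2]-t for c in(m[0]-.5,m[g]+.5,m[g+1]-.5,m[-1]+.5)]
    print(v,m[0],m[g],m[g+1],m[-1],"n:",[round(c@n*1e3,1) for c in C],"mid out %.2f in %.2f"%((C[0]+C[3])@n*500,(C[1]+C[2])@n*500),"x %.3f"%(C[1]@u))
a,b,A,B,E=lidpose(im,K,M,.1097); print("lid n",(A-t)@n,(B-t)@n,(A+B-2*t)@n/2,(A-t)@u,"end",(E-t)@n,(E-t)@u)
E
```

```text
3 199 233 335 368 n: [np.float64(38.5), np.float64(22.1), np.float64(-25.3), np.float64(-41.3)] mid out -1.39 in -1.63 x 0.119
7 199 233 335 368 n: [np.float64(38.6), np.float64(22.1), np.float64(-25.4), np.float64(-41.4)] mid out -1.38 in -1.62 x 0.117
11 200 232 334 368 n: [np.float64(38.2), np.float64(22.7), np.float64(-25.0), np.float64(-41.5)] mid out -1.61 in -1.14 x 0.115
15 200 233 334 367 n: [np.float64(38.3), np.float64(22.3), np.float64(-25.0), np.float64(-41.1)] mid out -1.36 in -1.37 x 0.114
19 200 233 334 367 n: [np.float64(38.5), np.float64(22.3), np.float64(-25.1), np.float64(-41.2)] mid out -1.35 in -1.36 x 0.112
23 200 233 334 367 n: [np.float64(38.6), np.float64(22.4), np.float64(-25.1), np.float64(-41.2)] mid out -1.34 in -1.35 x 0.110
lid n 0.029236290028944727 -0.02723325835745051 0.0010015158357471084 0.07728692766598333 end 0.0003079555719380355 0.09875938456455034
```

The box centreline is 2.4 mm to the right of the lid's, and both have the same yaw (0.11). I'll back off 75 mm and shift right.

Call:
jog_arm(steps=[[0.01,0,-0.08,0,0,0,0.3],[0.01,0,-0.2,0,0,0,0.3],[0.01,0,-0.31,0,0,0,0.3],[0.011,0,-0.375,0,0,0,0.3],[0.011,0.05,-0.375,0,0,0,0.3]])

```text
t: 16.42
tcp_pos: [0.4829, -0.2196, 0.0805]
ee_rot: [0.525, -0.525, 0.473, -0.474]
ft_force: [0.2, -0.0, -1.6]
opening: 0.055
```

```bash
python3 - <<'E'
from h import *
t=np.array([.5573,-.2089]);u=np.array([np.cos(.105),np.sin(.105)]); n=np.array([-u[1],u[0]])
p=t-.075*u-.0023*n; print(p)
go([*p,.034],.103)
E
```

```text
[ 0.48295411 -0.21904787]
t16.43 tcp [ 0.4829 -0.2196  0.0805] F [ 0.2 -0.  -1.6] open 0.0550 shift [-0.0026  0.2326  0.0006] turn [-0.0004 -0.0002  0.0003]
```

Call:
jog_arm(steps=[[-0.003,0.05,0,0,0,0,0.3],[-0.003,0.12,0,0,0,0,0.3],[-0.003,0.19,0,0,0,0,0.3],[-0.003,0.232,0,0,0,0,0.3],[-0.003,0.232,0,0,0,0,0.3]])

```text
t: 17.05
tcp_pos: [0.4825, -0.2188, 0.0332]
ee_rot: [-0.525, 0.525, -0.474, 0.473]
ft_force: [0.3, -0.5, -0.2]
opening: 0.0549
```

```bash
python3 - <<'E'
from lid import *
print(pose()[2])
im,d,K,M=cam("wrist"); cv2.imwrite("pics/w7.png",im)
print([np.round(x,4) for x in lidpose(im,K,M,.0545)])
t=np.array([.48295,-.21905]);u=np.array([np.cos(.105),np.sin(.105)])
go([*(t+.03*u),.034],.103)
im,d,K,M=cam("scene"); cv2.imwrite("pics/s7.png",cv2.resize(im[120:290,120:340],None,fx=3.5,fy=3.5,interpolation=cv2.INTER_CUBIC))
E
```

```text
[ 0.48254344 -0.21877554  0.03323301]
[np.float64(0.1155), np.float64(0.1085), array([ 0.5562, -0.1823]), array([ 0.5619, -0.2375]), array([ 0.5821, -0.2076])]
t17.10 tcp [ 0.4828 -0.2189  0.0339] F [-0.5 -0.2  0.5] open 0.0551 shift [ 0.0003 -0.0005  0.1507] turn [-0.0001 -0.0002  0.0001]
```

View pics/s7.png

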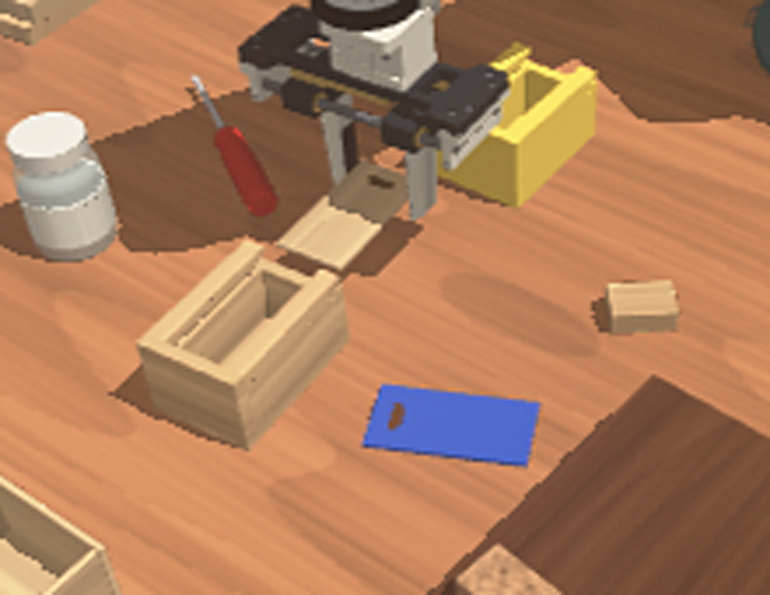

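The scene crop shows the lid level, with its plain end (crop ~(315,255)) just in front of the groove mouths at about (290,265). Now a gentle insertion.

Call:
jog_arm(steps=[[0,0,0.025,0,0,0,0.3],[0,0,0.05,0,0,0,0.3],[0,0,0.07,0,0,0,0.3],[0,0,0.09,0,0,0,0.3],[0,0,0.11,0,0,0,0.3]])

```text
t: 17.77
tcp_pos: [0.5052, -0.2168, 0.0344]
ee_rot: [0.525, -0.525, 0.473, -0.474]
ft_force: [-0.1, -0.1, 0.2]
opening: 0.0549
```

Call:
jog_arm(steps=[[0,0,0.015,0,0,0,0.3],[0,0,0.03,0,0,0,0.3],[0,0,0.045,0,0,0,0.3],[0,0,0.06,0,0,0,0.3],[0,0,0.075,0,0,0,0.3]])

```text
t: 18.4
tcp_pos: [0.5203, -0.2152, 0.0344]
ee_rot: [0.525, -0.525, 0.473, -0.474]
ft_force: [0.5, 0.1, 0.1]
opening: 0.0553
```

Call:
jog_arm(steps=[[0,0,0.03,0,0,0,0.3],[0,0,0.06,0,0,0,0.3],[0,0,0.09,0,0,0,0.3],[0,0,0.12,0,0,0,0.3],[0,0,0.14,0,0,0,0.3]])

```text
t: 19.02
tcp_pos: [0.5485, -0.2123, 0.0343]
ee_rot: [0.525, -0.525, 0.473, -0.474]
ft_force: [-0.5, 0.4, -1.0]
opening: 0.0552
```

```bash
python3 - <<'E'
from h import *
t=np.array([.48295,-.21905]);u=np.array([np.cos(.105),np.sin(.105)])
go([*(t+.095*u),.034],.103)
E
```

```text
t19.02 tcp [ 0.5485 -0.2123  0.0343] F [-0.5  0.4 -1. ] open 0.0552 shift [-0.0009  0.0016  0.1455] turn [-0.0004 -0.0001  0.0003]
```

Call:
jog_arm(steps=[[0,0.001,0.03,0,0,0,0.3],[0,0.001,0.06,0,0,0,0.3],[0,0.002,0.09,0,0,0,0.3],[0,0.002,0.12,0,0,0,0.3],[0,0.002,0.14,0,0,0,0.3]])

```text
t: 19.65
tcp_pos: [0.5767, -0.2093, 0.0339]
ee_rot: [0.525, -0.525, 0.473, -0.474]
ft_force: [0.2, -0.3, 0.0]
opening: 0.0552
```

No contact force. Lower 1 mm and release.

Call:
jog_arm(steps=[[0,0.005,0,0,0,0,0.3],[0,0.006,0,0,0,0,0.65],[0,0.006,0,0,0,0,0.75],[0,0.006,0,0,0,0,0.9],[0,0.006,0,0,0,0,0.9]])

```text
t: 20.27
tcp_pos: [0.5767, -0.2094, 0.0328]
ee_rot: [0.525, -0.525, 0.473, -0.474]
ft_force: [-0.1, -0.8, 0.3]
opening: 0.0822
```

Call:
jog_arm(steps=[[0,-0.03,0,0,0,0,0.9],[0,-0.15,0,0,0,0,0.9],[0,-0.3,-0.05,0,0,0,0.9],[0,-0.45,-0.2,0,0,0,0],[0,-0.5,-0.35,0,0,0,0]])

```text
t: 20.9
tcp_pos: [0.5069, -0.2168, 0.1352]
ee_rot: [0.525, -0.525, 0.472, -0.475]
ft_force: [-0.3, -0.7, 0.2]
opening: 0.0685
```

Call:
jog_arm(steps=[[0,0,0,0,0,0,0],[0,0,0,0,0,0,0],[0,0,0,0,0,0,0],[0,0,0,0,0,0,0],[0,0,0,0,0,0,0]])

```text
t: 21.52
tcp_pos: [0.507, -0.2167, 0.1348]
ee_rot: [0.525, -0.525, 0.472, -0.474]
ft_force: [1.6, 0.2, -0.2]
opening: 0.0185
```

```bash
python3 - <<'E'
from h import *
im,d,K,M=cam("wrist"); cv2.imwrite("pics/w8.png",im); np.savez("w8.npz",im=im,d=d,K=K,M=M)
go([.535,-.213,.06],.103)
E
```

```text
t21.57 tcp [ 0.507  -0.2167  0.1349] F [-0.5 -1.  -0.4] open 0.0143 shift [-0.0045  0.3751  0.1402] turn [-0.0017  0.0003  0.0011]
```

View pics/w8.png

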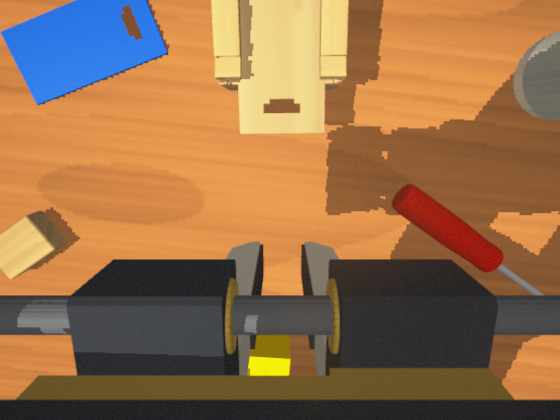

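The lid is in both grooves, tail at row 133, columns 239–325, with about 25 mm still to go. I'll push on the tail with shut fingers.

Call:
jog_arm(steps=[[-0.004,0.1,0.12,-0.0015,0,0.001,0],[-0.004,0.2,0.12,-0.0015,0,0.001,0],[-0.004,0.3,0.12,-0.0015,0,0.001,0],[-0.004,0.4,0.12,-0.0015,0,0.001,0],[-0.004,0.44,0.12,-0.0015,0,0.001,0]])

```text
t: 22.2
tcp_pos: [0.5302, -0.2134, 0.0453]
ee_rot: [-0.525, 0.525, -0.474, 0.473]
ft_force: [0.6, -0.5, 0.0]
opening: 0.0006
```

```bash
python3 - <<'E'
from h import *
z=np.load("w8.npz"); K,M=z["K"],z["M"]
for u,v in[(239.5,133),(325,133),(282,133)]: print(ray(u,v,K,M,.053).round(4))
print("front est",ray(282,86,K,M,.05))
go([.545,-.2125,.047],.103)
E
```

```text
[ 0.5608 -0.1829  0.053 ]
[ 0.5666 -0.2393  0.053 ]
[ 0.5637 -0.2109  0.053 ]
front est [ 0.59341372 -0.20783922  0.05      ]
t22.20 tcp [ 0.5302 -0.2134  0.0453] F [ 0.6 -0.5  0. ] open 0.0006 shift [ 0.0032 -0.0084  0.074 ] turn [ 0.0008  0.0001 -0.0004]
```

Call:
jog_arm(steps=[[0,0,0.03,0,0,0,0],[0,-0.004,0.07,0,0,0,0],[0,-0.004,0.1,0,0,0,0],[0,-0.004,0.13,0,0,0,0],[0,-0.004,0.15,0,0,0,0]])

```text
t: 22.82
tcp_pos: [0.5605, -0.2102, 0.0462]
ee_rot: [-0.525, 0.525, -0.474, 0.473]
ft_force: [-1.6, 0.3, 0.2]
opening: 0.0003
```

Call:
jog_arm(steps=[[0,0,0.015,0,0,0,0],[0,0,0.03,0,0,0,0],[0,0,0.045,0,0,0,0],[0,0,0.06,0,0,0,0],[0,0,0.06,0,0,0,0]])

```text
t: 23.45
tcp_pos: [0.5726, -0.209, 0.0462]
ee_rot: [-0.525, 0.525, -0.474, 0.473]
ft_force: [-0.2, 0.7, -1.0]
opening: 0.0006
```

```bash
cat > tail.py <<'E'
from h import *
s,r,t=pose(); im,d,K,M=cam("wrist"); np.savez("wt.npz",im=im,d=d,K=K,M=M); cv2.imwrite("pics/wt%d.png"%(s["t"]*100),im)
print(t.round(4),s["ft_force"].round(1))
# plain end via back wall gap: print depth profile up the centre column
P=cloud(d,K,M); print(P[0:240:12,282].round(3).tolist())
E
python3 tail.py
```

```text
[ 0.5726 -0.209   0.0462] [-0.2  0.7 -1. ]
[[0.683, -0.197, 0.053], [0.679, -0.198, 0.052], [0.675, -0.198, 0.052], [0.67, -0.199, 0.053], [0.666, -0.199, 0.052], [0.662, -0.2, 0.052], [0.657, -0.2, 0.052], [0.652, -0.201, 0.052], [0.648, -0.201, 0.052], [0.643, -0.202, 0.053], [0.638, -0.202, 0.052], [0.633, -0.203, 0.052], [0.628, -0.203, 0.052], [0.623, -0.204, 0.053], [0.618, -0.204, 0.052], [0.612, -0.205, 0.052], [0.607, -0.205, 0.052], [0.602, -0.206, 0.052], [0.596, -0.207, 0.053], [0.59, -0.207, 0.052]]
```

Call:
jog_arm(steps=[[0,0,0.008,0,0,0,0],[0,0,0.016,0,0,0,0],[0,0,0.024,0,0,0,0],[0,0,0.03,0,0,0,0],[0,0,0.03,0,0,0,0]])

```text
t: 24.12
tcp_pos: [0.5786, -0.2084, 0.0462]
ee_rot: [-0.525, 0.525, -0.474, 0.473]
ft_force: [-0.1, 1.3, -0.4]
opening: 0.0007
```

Call:
jog_arm(steps=[[0,0,0.004,0,0,0,0],[0,0,0.008,0,0,0,0],[0,0,0.012,0,0,0,0],[0,0,0.014,0,0,0,0],[0,0,0.014,0,0,0,0]])

```text
t: 24.75
tcp_pos: [0.5814, -0.2081, 0.0461]
ee_rot: [-0.525, 0.525, -0.474, 0.473]
ft_force: [-0.3, -0.6, 1.0]
opening: 0.0003
```

Call:
jog_arm(steps=[[0,0,0.003,0,0,0,0],[0,0,0.006,0,0,0,0],[0,0,0.008,0,0,0,0],[0,0,0.01,0,0,0,0],[0,0,0.01,0,0,0,0]])

```text
t: 25.38
tcp_pos: [0.5834, -0.2079, 0.0462]
ee_rot: [-0.525, 0.525, -0.474, 0.473]
ft_force: [0.0, 0.1, 0.1]
opening: 0.0004
```

Call:
jog_arm(steps=[[0,0,0.003,0,0,0,0],[0,0,0.005,0,0,0,0],[0,0,0.007,0,0,0,0],[0,0,0.008,0,0,0,0],[0,0,0.008,0,0,0,0]])

```text
t: 26.0
tcp_pos: [0.584, -0.2079, 0.0461]
ee_rot: [-0.524, 0.526, -0.475, 0.472]
ft_force: [-10.3, -0.5, 4.9]
opening: 0.0006
```

A firm stop at 10 N. Back off and check whether the lid is home.

Call:
jog_arm(steps=[[0,0,-0.02,0,0,0,0],[0,0,-0.1,0,0,0,0],[0,-0.1,-0.2,0,0,0,0],[0,-0.3,-0.3,0,0,0,0],[0,-0.4,-0.3,0,0,0,0]])

```text
t: 26.62
tcp_pos: [0.5239, -0.2145, 0.1286]
ee_rot: [-0.525, 0.525, -0.474, 0.474]
ft_force: [0.6, 0.4, 0.5]
opening: 0.0006
```

Call:
jog_arm(steps=[[0,-0.2,0,0,0,0,0],[0,-0.2,0,0,0,0,0],[0,-0.2,0,0,0,0,0],[0,-0.2,0,0,0,0,0],[0,-0.2,0,0,0,0,0]])

```text
t: 27.25
tcp_pos: [0.5237, -0.2143, 0.1676]
ee_rot: [-0.524, 0.526, -0.474, 0.473]
ft_force: [0.2, 0.4, -0.6]
opening: 0.0003
```

```bash
python3 - <<'E'
from h import *
print(pose()[2])
im,d,K,M=cam("wrist"); np.savez("w9.npz",im=im,d=d,K=K,M=M)
a=cv2.resize(im[0:130,180:380],(800,520),interpolation=cv2.INTER_CUBIC); cv2.imwrite("pics/w9.png",a)
E
```

```text
[ 0.52372156 -0.21431756  0.16756516]
```

View pics/w9.png

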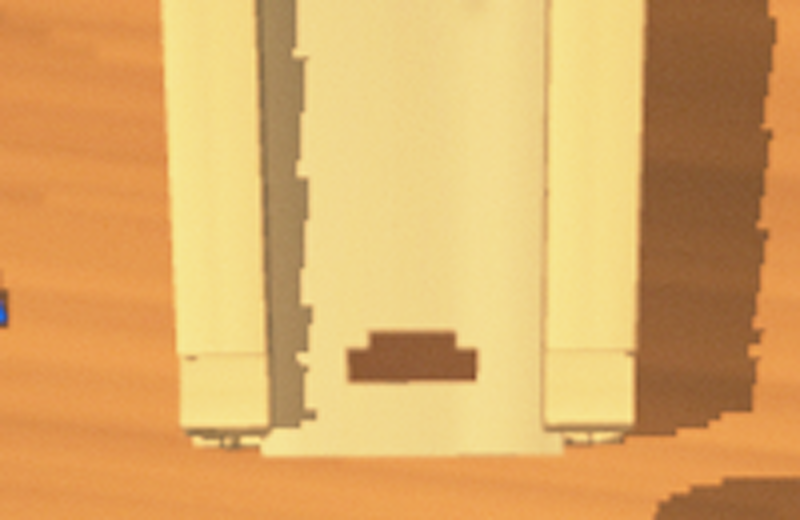

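The lid sits in both grooves with its tail slightly proud (crop row 456 against lip fronts at 428). I'll look at the plain end against the back wall.

Call:
jog_arm(steps=[[0,-0.05,0.1,0,0,0,0],[0,-0.05,0.3,0,0,0,0],[0,-0.05,0.4,0,0,0,0],[0,-0.05,0.45,0,0,0,0],[0,-0.05,0.45,0,0,0,0]])

```text
t: 27.92
tcp_pos: [0.6133, -0.2051, 0.1771]
ee_rot: [-0.524, 0.526, -0.474, 0.473]
ft_force: [-0.3, -0.3, 0.2]
opening: 0.0007
```

```bash
python3 - <<'E'
from h import *
z=np.load("w9.npz"); K,M=z["K"],z["M"]; u=np.array([np.cos(.108),np.sin(.108)])
T=ray(180+410/4,456/4-.5,K,M,.053)[:2]; L1=ray(180+225/4,429/4-.5,K,M,.065)[:2]; L2=ray(180+590/4,429/4-.5,K,M,.065)[:2]
print("tail proud of lip fronts mm",(((L1+L2)/2-T)@u*1e3).round(2),T,L1,L2)
print(pose()[2])
im,d,K,M=cam("wrist"); np.savez("w10.npz",im=im,d=d,K=K,M=M)
P=cloud(d,K,M)
Q=P[:240,230:330].reshape(-1,3); 
for v in range(0,240,4):
    if P[v,282,0]>.66: print(v,P[v,282].round(4),im[v,282])
a=cv2.resize(im[0:240,160:400],(720,600),interpolation=cv2.INTER_CUBIC); cv2.imwrite("pics/w10.png",a)
E
```

```text
tail proud of lip fronts mm 4.51 [ 0.59278512 -0.20756044] [ 0.59392159 -0.17457885] [ 0.60051814 -0.23870175]
[ 0.61330828 -0.2050567   0.17714281]
0 [ 0.7749 -0.1884  0.001 ] [ 78 148 227]
4 [ 7.720e-01 -1.887e-01  5.000e-04] [ 76 151 229]
8 [ 7.691e-01 -1.889e-01 -3.000e-04] [ 79 150 230]
12 [ 0.7662 -0.1892 -0.0009] [ 80 152 230]
16 [ 7.630e-01 -1.896e-01 -3.000e-04] [ 81 154 231]
20 [ 0.7601 -0.1899 -0.0013] [ 80 153 230]
24 [ 0.7569 -0.1902 -0.0008] [ 81 157 235]
28 [ 0.7539 -0.1905 -0.0018] [ 83 154 232]
32 [ 0.7508 -0.1908 -0.0017] [ 77 149 227]
36 [ 0.7475 -0.1912 -0.0013] [ 82 155 232]
40 [ 0.7445 -0.1915 -0.0021] [ 82 156 233]
44 [ 7.410e-01 -1.918e-01 -7.000e-04] [ 81 152 231]
48 [ 0.7378 -0.1922 -0.0008] [ 76 149 226]
52 [ 7.346e-01 -1.925e-01 -6.000e-04] [ 78 151 227]
56 [ 7.312e-01 -1.929e-01  4.000e-04] [ 76 152 229]
60 [ 0.7281 -0.1932 -0.0012] [ 75 149 228]
64 [ 7.247e-01 -1.935e-01 -1.000e-04] [ 78 152 229]
68 [ 0.7137 -0.1947  0.0635] [126 211 242]
72 [ 0.7109 -0.195   0.0646] [134 216 243]
76 [ 0.7081 -0.1952  0.0651] [130 215 243]
80 [ 0.7056 -0.1955  0.0629] [129 215 243]
84 [ 0.7038 -0.1957  0.0521] [126 192 229]
88 [ 0.701  -0.196   0.0517] [137 212 239]
92 [ 0.6982 -0.1963  0.0502] [136 212 239]
96 [ 0.6951 -0.1966  0.0532] [136 210 239]
100 [ 0.6923 -0.1969  0.0513] [140 211 240]
104 [ 0.6894 -0.1972  0.0514] [137 211 240]
108 [ 0.6864 -0.1975  0.0522] [140 212 240]
112 [ 0.6835 -0.1978  0.0516] [137 212 239]
116 [ 0.6805 -0.1981  0.0535] [141 213 240]
120 [ 0.6775 -0.1984  0.0517] [139 213 240]
124 [ 0.6745 -0.1987  0.0514] [140 213 240]
128 [ 0.6716 -0.199   0.0528] [140 214 240]
132 [ 0.6685 -0.1993  0.0519] [140 212 240]
136 [ 0.6655 -0.1996  0.052 ] [136 212 239]
140 [ 0.6624 -0.2     0.0521] [138 213 240]
```

```bash
python3 - <<'E'
from h import *
z=np.load("w10.npz"); im,d,K,M=z["im"],z["d"],z["K"],z["M"]; P=cloud(d,K,M)
for v in range(78,94): print(v,"z",np.nanmedian(P[v,262:302,2]).round(4),"zmin",np.nanmin(P[v,262:302,2]).round(4),"x",np.nanmedian(P[v,262:302,0]).round(4),im[v,262:302].mean(0).round())
E
```

```text
78 z 0.0642 zmin 0.0627 x 0.7069 [132. 216. 243.]
79 z 0.0644 zmin 0.0629 x 0.7062 [132. 216. 243.]
80 z 0.0638 zmin 0.0622 x 0.7055 [132. 215. 243.]
81 z 0.0642 zmin 0.0626 x 0.7048 [127. 208. 240.]
82 z 0.0593 zmin 0.0579 x 0.7046 [ 88. 141. 182.]
83 z 0.0517 zmin 0.0486 x 0.7045 [ 83. 128. 162.]
84 z 0.052 zmin 0.0504 x 0.7038 [127. 195. 231.]
85 z 0.0521 zmin 0.0502 x 0.703 [138. 213. 240.]
86 z 0.0519 zmin 0.0505 x 0.7025 [138. 213. 240.]
87 z 0.0521 zmin 0.0504 x 0.7016 [138. 213. 240.]
88 z 0.052 zmin 0.0501 x 0.701 [138. 213. 240.]
89 z 0.0521 zmin 0.0505 x 0.7002 [138. 213. 240.]
90 z 0.052 zmin 0.0507 x 0.6995 [139. 213. 240.]
91 z 0.052 zmin 0.0504 x 0.6987 [138. 213. 240.]
92 z 0.0521 zmin 0.0502 x 0.698 [138. 213. 240.]
93 z 0.0521 zmin 0.0506 x 0.6973 [138. 213. 240.]
```

The lid's top (z 0.052) runs right up to the back wall's inner face at x = 0.7046, leaving a gap under 1 mm. It's home and released, so I'm handing in.

```bash
python3 -c "
from h import *
s=telemetry.sense(); print(s['t'],s['ft_force'].round(1),abs(s['qd']).max()); print(close_job())"
```

```text
27.975 [ 0.  -0.1 -0.1] 0.014094050014524094
the job is handed in; nothing more can be done
None
```

The lid is fully home in the box and released. I handed the job in at t = 28 s; no verdict is reported.

**What I did**
- I took the smaller plywood lid (the one on the board) and the natural-wood box, leaving the blue and larger lids and the yellow box alone.
- I pressed on the lid with about 5–10 N and slid it about 74 mm until it overhung roughly 42 mm.
- I pinched it by its long sides, lifted it and slid it into the grooves; the force readings stayed within noise (1–2 N).
- I let go about 25 mm short of home and pushed the tail in with shut fingers until it stopped firmly at about 10 N.

**Last checks**
- **Depth:** the lid's top sits level at z ≈ 0.052 and runs to within 1 mm of the back wall.
- **Across the box:** the last wrist picture I viewed shows the lid in both grooves with its notched end to the front.
- **Robot:** it was clear of everything, with force about 0.
- **Bystanders:** none was touched as far as I could tell, but I did not measure them again.

**What disagreed**
- The tail measured 4.5 mm proud of the lip fronts, against 2 mm nominal. I put this down to the lips' front edges and viewing error, and trusted the back-wall gap and the firm stop instead.
- The last close-up could not be viewed because the limit of 12 pictures was reached, so I checked the back wall from the depth and colour data only.

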